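# Set the plant-lamp leg to length and hold it locked

## Task

Tighten the two black clamp knobs on the lamp-leg cradle clockwise to their end stops, first the one at the far end of the steel rod and then the one next to the sliding leg. Then push the spring-loaded leg outwards until its blue pointer is on the red length mark, stay there for a moment, and while you hold it on the mark squeeze the orange cam lever shut against the collar (never shut it with the leg off the mark). Finish still holding: the leg on the mark and the lever pinched shut between your fingers; leave the other things on the table alone.

Things in the scene. Friction and masses are not known exactly. Their poses are not given: they have to be found in the camera images.
- cradle: fixed wooden board 160 x 600 x 15 mm. Origin on the table under the leg's axis; y = the way the leg slides out, x across, z up; board x -68..92, y -270..330 mm. Steel rod (17 mm) along y at x 0, z 62 mm, in two grey blocks 50 x 50, 75 mm high, at y -205 and -105, a knob on each. White scale strip x 60..86, y -20..150, top z 30 mm. Below, x, y, z are in this frame, mm.
- knob_end (a joint): angle (rad) of the black knob on the block at y -205 (the one farther from the leg). 0 = its bar lies along the cradle's x; grows as it is turned clockwise seen from above, to the end stop at 1.5 (tight); starts at 0.1 to 0.5. Friction 0.05 N m; stays where left.
- knob_end_grip (a point): point on this knob's axis at the height to grip, 112 mm above the table. The grip is an upright bar 40 mm long, 14 mm thick, 32 mm tall (top 7 mm above this point), with a disc 42 mm across under it (its top 23 mm below this point).
- knob_leg (a joint): the same for the equal knob on the block at y -105 (next to the leg): 0 = bar along the cradle's x, clockwise from above grows, end stop 1.5 rad, starts at 0.1 to 0.5.
- knob_leg_grip (a point): point on that knob's axis at the height to grip, 112 mm above the table; the same knob shape.
- leg_out (a joint): s, how far the leg is pushed out along +y (m): 0 = fully in (start), 0.125 = end of travel. A spring pulls it back in with 3 to 6 N (plus 0.6 N friction) whenever it is not held, lever shut or not. Leg axis x 0, z 62. Collar box 26 wide, 30 high, y s-66..s; then a crosswise flange x -50..50, z 42..86, 6 thick, inner face at y = s: push this with the sides of the fingers.
- pointer (a point): on the blue pointer, a blade 5 mm wide at the +x end of the flange, moving with the leg just above the white scale strip: at x 66, y s+3, z 36.
- mark: fixed red line 28 mm long across the scale strip, 6 mm wide, with a red block 12 mm wide at its outer end: the length mark. Origin at its centre, axes parallel to the cradle's; 52 to 102 mm beyond the pointer's start. The pointer is on the mark when the two differ by less than 5 mm along y.
- leg: the sliding leg; origin on its axis at the flange's inner face, axes parallel to the cradle's. It carries the grip plate (leg_c0): a black rubber plate on the collar's -x side, moves with the leg, 6 x 50 x 30 mm: outer face at x -19, y s-52..s-2, z 47..77. One finger presses here.
- lever_angle (a joint): angle (rad) of the orange cam lever: 0 = shut against the collar, 0.36 = fully open; starts at 0.28 to 0.36. Swings level about an upright pin on the leg at x 16, y s-58; its free end, near the flange, goes to +x as it opens. Stays where left; shutting takes about 3 N at the free end, then it meets a stop.
- lever: the lever's orange bar, 6 thick, 52 long, z 47..77. Origin on its hinge pin, y along the bar to the free end. Shut, its outer face is at x 19: lever and grip plate are then 38 mm over their outer faces; open, up to 56 mm. The other finger presses here, close to the flange.
- lever_tip (a point): free end of the orange lever, 55 mm from its pin, at the height of the leg's axis (62 mm above the table).
- spare_foot: spare black rubber foot, cylinder 34 mm diameter, 22 mm high, loose on the cradle board; origin at its underside
- spare_nut: spare brass nut, 26 mm diameter, 16 mm high, loose on the cradle board; origin at its underside
- screwdriver: screwdriver lying on the table to the right; leave it alone
- mug: white mug, 80 mm wide, 85 mm high, at the back of the table; origin at its underside
- tea_jar: glass jar, 90 mm wide, 130 mm high, at the back; origin at its underside
- sugar_bowl: white bowl, 100 mm wide, 50 mm high, at the back; origin at its underside
- creamer: small white pot with blue lid, 48 mm wide, 30 mm high, to the right; origin at its underside

How it is judged:
By the outcome, as a careful person would: the job done as asked, in the order asked, and still so for the second after the job is handed in, while the arm keeps its last pose, push and grip.
It also fails if it takes over 64 s, if anything falls off the work surface, if the arm or the gripper's body presses on something with over 40 N, if the wrist force passes 120 N, or if a joint passes its speed limit or range.

## Robot

A 6-joint arm with a two-finger parallel gripper is mounted at the origin on the work surface. World frame = base frame: x ahead of the robot, y to its left, z up, the work surface at z = 0. Lengths are in m, angles in rad, forces in N, time in s.
With the tool pointing down it reaches from about 0.25 to 0.725 m from the base axis. Payload 4 kg.
Tool frame: the origin (TCP) lies on the front face of the gripper's body, between the roots of the fingers; the fingertips stand 73 mm ahead of it and the grasp point (between the pads) lies 54 mm ahead of it; z points along the fingers, y is the line along which they close (so a half turn about z gives the same grasp; the last joint's range is limited). The gripper opens to 85 mm and grips with 20 to 120 N. Pads are 22 mm wide; open, the fingers measure 114 mm over their backs; the gripper's body (76 mm by 85 mm) begins 54 mm behind the grasp point. The pads swing forward as they close: fully open they stand 13 mm farther back than shut.
Start: joints at [1.198, 0.241, 0.005, 1.335, 0, 1.571], TCP at [0.182, 0.466, 0.304] pointing down, gripper open.
Joint ranges: [-2.72, 2.72], [-1.05, 1.87], [-1.09, 1.28], [-1.99, 2.15], [-1.42, 1.44], [-3.14, 3.14]. Speed limits (rad/s): [2.79, 2.79, 3.14, 3.14, 3.14, 3.14].

## Interface

Orientations are given as a unit quaternion [x, y, z, w].
In Python, from workcell import bot gives the robot as it stands. The module is installed in compiled form; this text tells all that it offers.
- The arm moves only by the tool step_arm, never from a script. Its argument "rows" is a list of rows, each a list of 2 entries, a list of its own where there are three numbers: the shift along the tool's x, y, z in mm, then the turn about the tool's z in degrees. A call has 1 to 12 rows; each row is the pose to reach, as a shift and turn from the pose commanded when the call began, along the tool's axes at that moment; what a row does not reach only later rows make up. A row lasts 1/8 s, in which the tool goes at most 62.5 mm and 10.7 degrees, less where a joint would pass 70% of its speed; a pose out of reach is approached as far as the arm can. A call with a gripper value outside its range is refused whole. "claw" is the gripper's target within -1 to 1 (shut at 1, half-way at 0, fully open at -1), set as the call begins (left out, the last holds). The fingers move at their own pace and stop on an object; the grip force is fixed at half the most. Time passes only in rows, so rows that repeat a pose let the fingers close. It gives the time, the measured TCP pose, the force, the opening and the grip force at its end, in the units of the state.
- bot.get_obs(): the state, without advancing time (a new reading comes with each control period).
- bot.camera(name): name is "side" or "top" or "wrist"; returns (picture, depth): 400x640x3 uint8, red, green, blue; 400x640 float32, m along the optical axis (not along the pixel's ray), 0 where there is no reading.
- bot.camera_params(name): a dict with "fx", "fy", "cx", "cy" (pixels), "D" ([k1, k2, p1, p2, k3] as OpenCV has them; the pictures are not rectified), "pose" (4x4, takes a point from camera to world coordinates). Camera axes: x right, y up, looking along -z (the intrinsics and any distortion apply to the point x, -y, -z); pixel columns grow to the right and rows downward; lengths in m; the calibration is good to about 2 mm. A picture is of the moment at which its call begins: read the wrist's pose just before it. camera_params takes no time and is no camera call; for the wrist camera it gives the pose at the moment of the call.
- bot.job_done(): hands the job in; it is judged then, once.
Trained networks look in the newest picture that a camera, given by its name, has taken for a name from the list of things; names that differ only in an ending like _2 or _b are one class to them, and where a whole thing is asked for, a point or a joint stands for the part that bears it (a point fixed in the world has none). Each returns a list of dicts, best first, with "score" (0 to 1); they miss things now and then, are a little off and sometimes report something else, mostly with a low value. They report only what shows in the picture. A call takes as long as a camera call.
- bot.trace(target, camera): "pixels" (400x640 bool, what is visible of it) and "uv" ([column, row] in pixels, amid what is visible of it).
The state is a dict: "clock": time; "joint_pos": joint angles; "joint_vel": joint speeds; "tau": joint torques, N m; "eef_pos": TCP position; "tool_rot": TCP orientation; "ft_force": force on the tool from outside, world axes, zero at the start; "ft_torque": the same for the moment, N m; "grip_width": finger opening in m; "grasp_force": force on a finger pad.
Only numpy, scipy, OpenCV 4.12 (cv2) and the standard library are available. Lean on these libraries where they do the work, as an engineer would, in place of code of your own. Each camera call takes 0.05 s, during which the arm holds its last target. There are 200 camera calls.

## Working session

There is one attempt and no reset: what is moved stays moved. The work goes in short steps, Python scripts to look and compute and a tool call to move; the robot and the scene stay as the last step left them, time stands still between calls to the robot, and variables do not carry over. Pictures are saved under pics/ and viewed, at most 10 in all, crops included, and the job is handed in when it is done.

Besides the shell and the picture viewer there is one more tool, called as name(argument=value, ...) on one line, values as JSON. step_arm: Moves the arm, as the interface text tells. Its arguments: {"type":"object","properties":{"rows":{"type":"array"},"claw":{"type":"number"}},"required":["rows"]}

```bash
mkdir -p pics; cat > h.py <<'E'
import numpy as np, cv2
from workcell import bot
from scipy.spatial.transform import Rotation as R
def ray(cam,uv,P=None):
    P=P or bot.camera_params(cam)
    K=np.array([[P['fx'],0,P['cx']],[0,P['fy'],P['cy']],[0,0,1.]])
    n=cv2.undistortPoints(np.array(uv,float).reshape(-1,1,2),K,np.array(P['D'],float)).reshape(-1,2)
    T=np.array(P['pose']); d=np.c_[n[:,0],-n[:,1],-np.ones(len(n))]
    return T[:3,3], d@T[:3,:3].T
def at_z(cam,uv,z,P=None):
    o,d=ray(cam,uv,P); return o+d*((z-o[2])/d[:,2])[:,None]
def cloud(cam,mask,depth,P=None):
    v,u=np.nonzero(mask&(depth>0)); o,d=ray(cam,np.c_[u,v],P); return o+d*depth[v,u][:,None]
E
python3 - <<'E'
from h import *
o=bot.get_obs(); print({k:np.round(v,3) for k,v in o.items()})
for c in ['top','side']:
    im,d=bot.camera(c); cv2.imwrite(f'pics/{c}0.png',im[:,:,::-1]); np.save(f'{c}0.npy',d)
    P=bot.camera_params(c); print(c,np.round(P['pose'],3).tolist(),P['fx'])
    for n in ['knob_end','knob_leg','leg','lever','mark','pointer','cradle','lever_tip']:
        r=bot.trace(n,c)
        for q in r[:2]:
            p=cloud(c,q['pixels'],d)
            print(n,round(q['score'],2),np.round(q['uv']),q['pixels'].sum(),np.round(np.median(p,0),3) if len(p) else None, np.round(p[:,2].max(),3) if len(p) else None)
E
```

```text
{'clock': np.float64(0.0), 'joint_pos': array([ 1.198,  0.241,  0.004,  1.335, -0.   ,  1.571]), 'joint_vel': array([-0.002, -0.002,  0.001, -0.   , -0.001, -0.001]), 'tau': array([ 1.0000e-03, -3.7231e+01,  2.5241e+01,  1.7000e-02,  0.0000e+00,
       -0.0000e+00]), 'eef_pos': array([0.182, 0.465, 0.303]), 'tool_rot': array([ 0.185,  0.983, -0.001, -0.   ]), 'ft_force': array([-0.198,  0.007,  1.819]), 'ft_torque': array([-0.021,  0.035,  0.016]), 'grasp_force': np.float64(0.0), 'grip_width': np.float64(0.085)}
top [[0.023, 0.995, -0.099, 0.471], [-1.0, 0.023, 0.0, -0.061], [0.002, 0.099, 0.995, 1.28], [0.0, 0.0, 0.0, 1.0]] 406.45224574398975
knob_end 0.43 [346. 239.] 166 [ 0.462 -0.142  0.09 ] 0.122
knob_leg 0.74 [350. 240.] 159 [ 0.462 -0.141  0.091] 0.122
knob_leg 0.63 [312. 234.] 156 [ 0.471 -0.042  0.09 ] 0.123
leg 0.69 [265. 227.] 1027 [0.487 0.107 0.073] 0.088
lever 0.25 [201. 242.] 95 [0.453 0.301 0.035] 0.043
lever 0.17 [257. 227.] 1089 [0.487 0.129 0.072] 0.088
pointer 0.83 [263. 227.] 970 [0.486 0.116 0.073] 0.088
cradle 0.87 [275. 224.] 9560 [0.493 0.082 0.015] 0.123
cradle 0.53 [322. 211.] 57 [ 0.53  -0.07   0.024] 0.035
lever_tip 0.35 [299. 227.] 13 [0.492 0.006 0.077] 0.08
side [[-0.998, 0.036, -0.055, 0.494], [-0.065, -0.629, 0.774, 0.836], [-0.007, 0.776, 0.63, 0.823], [0.0, 0.0, 0.0, 1.0]] 468.20630959044666
knob_end 0.73 [356. 177.] 262 [ 0.463 -0.137  0.101] 0.125
knob_leg 0.82 [355. 203.] 265 [ 0.472 -0.036  0.102] 0.123
leg 0.65 [348. 246.] 1917 [0.488 0.094 0.073] 0.09
leg 0.37 [209. 293.] 2735 [0.757 0.255 0.101] 0.134
lever 0.58 [343. 227.] 87 [0.497 0.019 0.075] 0.081
mark 0.5 [309. 278.] 43 [0.569 0.154 0.032] 0.036
pointer 0.79 [344. 248.] 1969 [0.489 0.091 0.073] 0.09
cradle 0.53 [343. 225.] 86 [0.497 0.019 0.075] 0.081
lever_tip 0.65 [341. 228.] 92 [0.496 0.019 0.075] 0.081
lever_tip 0.24 [309. 276.] 55 [0.569 0.155 0.032] 0.036
```

```bash
python3 - <<'E'
import cv2,numpy as np
a=cv2.imread('pics/top0.png')[150:300,150:450]; b=cv2.imread('pics/side0.png')[140:330,200:480]
a=cv2.resize(a,None,fx=2,fy=2,interpolation=2); b=cv2.resize(b[:150],(600,321),interpolation=2)
cv2.imwrite('pics/c0.png',np.vstack([a,b])[:600])
E
```

```text
(no output)
```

View pics/c0.png

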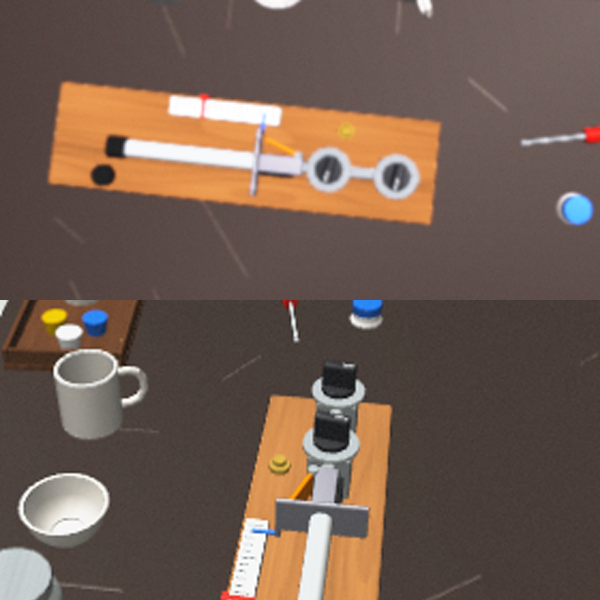

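```bash
cat > fit.py <<'E'
from h import *
d=np.load('top0.npy'); im=cv2.imread('pics/top0.png')
p=cloud('top',np.ones(d.shape,bool),d); v,u=np.nonzero(d>0); hsv=cv2.cvtColor(im,cv2.COLOR_BGR2HSV)[v,u]
b=(abs(p[:,2]-.015)<.006)&(hsv[:,1]>100)&(hsv[:,0]<22)&(p[:,0]>.3)&(p[:,0]<.7)&(p[:,1]>-.3)&(p[:,1]<.45)
r=cv2.minAreaRect((p[b,:2]*1000).astype(np.float32)); print('board',r)
for c in ['top','side']:
    d=np.load(c+'0.npy'); im=cv2.imread(f'pics/{c}0.png'); p=cloud(c,np.ones(d.shape,bool),d); v,u=np.nonzero(d>0); q=im[v,u].astype(int); hs=cv2.cvtColor(im,cv2.COLOR_BGR2HSV)[v,u].astype(int)
    for n,k in [('end',(.462,-.139)),('leg',(.471,-.039))]:
        m=(np.hypot(*(p[:,:2]-k).T)<.032)&(p[:,2]>.105)&(p[:,2]<.13)
        t=p[m]; rr=cv2.minAreaRect((t[:,:2]*1000).astype(np.float32)); e=np.linalg.svd(t[:,:2]-t[:,:2].mean(0))[2][0]
        print(c,n,m.sum(),np.round(t.mean(0),4),np.round(rr,1) if 0 else rr,'axis deg',np.degrees(np.arctan2(e[1],e[0])), np.round(np.percentile(t[:,2],[10,50,90]),3))
    # colours
    near=(p[:,0]>.35)&(p[:,0]<.65)&(p[:,1]>-.05)&(p[:,1]<.35)
    def show(n,m): 
        m=m&near
        if m.sum(): print(c,n,m.sum(),np.round(p[m].mean(0),4),np.round(p[m].min(0),3),np.round(p[m].max(0),3))
    sat=(hs[:,1]>130)&(hs[:,2]>80)
    show('red',sat&((hs[:,0]<5)|(hs[:,0]>174))&(p[:,2]>.024)); show('blue',sat&(abs(hs[:,0]-112)<12)); show('orange',sat&(abs(hs[:,0]-16)<7)&(p[:,2]>.045))
    show('greyflange',(hs[:,1]<80)&(p[:,2]>.082)&(p[:,2]<.092))
o=bot.get_obs(); print(R.from_quat(o['tool_rot']).as_matrix().round(3))
E
python3 fit.py
```

```text
board ((494.12890625, 90.85069274902344), (600.6502075195312, 161.22019958496094), 85.37350463867188)
top end 71 [ 0.463  -0.1424  0.1168] ((463.21954345703125, -143.0066375732422), (14.100101470947266, 39.394126892089844), 77.959716796875) axis deg 167.92432081161058 [0.113 0.117 0.12 ]
top leg 69 [ 0.4711 -0.0435  0.1168] ((470.9402160644531, -43.40945816040039), (13.481077194213867, 39.63594436645508), 73.54322052001953) axis deg 164.87820301456313 [0.113 0.117 0.12 ]
top red 9 [0.577 0.152 0.032] [0.574 0.147 0.027] [0.58  0.157 0.036]
top orange 55 [0.4972 0.1167 0.0722] [0.458 0.01  0.059] [0.514 0.289 0.081]
top greyflange 134 [0.4741 0.0105 0.0853] [ 0.431 -0.048  0.082] [0.527 0.281 0.091]
side end 116 [ 0.4633 -0.1391  0.1148] ((463.4989929199219, -141.16835021972656), (18.137746810913086, 40.094512939453125), 82.16453552246094) axis deg 169.06091894360802 [0.107 0.116 0.12 ]
side leg 127 [ 0.4707 -0.0398  0.1153] ((470.8068542480469, -42.379486083984375), (18.02875518798828, 38.37653350830078), 78.69007110595703) axis deg 167.25750815442314 [0.108 0.117 0.121]
side red 46 [0.5682 0.154  0.0321] [0.547 0.146 0.025] [0.58  0.16  0.036]
side blue 18 [0.5427 0.0589 0.0354] [0.532 0.053 0.025] [0.553 0.063 0.04 ]
side orange 94 [0.4976 0.0613 0.0692] [ 0.458 -0.     0.048] [0.515 0.289 0.081]
side greyflange 255 [0.4761 0.0166 0.0861] [ 0.432 -0.048  0.082] [0.528 0.272 0.092]
[[-0.931  0.364  0.   ]
 [ 0.364  0.931 -0.   ]
 [-0.    -0.    -1.   ]]
```

step_arm(rows=[[[-483,-464,50],-9.4],[[-483,-464,50],-9.4],[[-483,-464,50],-9.4],[[-483,-464,50],-9.4],[[-483,-464,50],-9.4],[[-483,-464,50],-9.4],[[-483,-464,50],-9.4],[[-483,-464,50],-9.4],[[-483,-464,50],-9.4],[[-483,-464,50],-9.4],[[-483,-464,50],-9.4],[[-483,-464,50],-9.4]], claw=0)

```text
clock: 2.4
eef_pos: [0.4638, -0.1452, 0.2533]
tool_rot: [0.107, 0.994, -0.0, 0.0]
ft_force: [-0.1, -0.5, -0.0]
grip_width: 0.0427
grasp_force: 0.0
```

```bash
python3 - <<'E'
from h import *
o=bot.get_obs(); print(np.round(o['joint_pos'],3),np.round(o['eef_pos'],4))
P=bot.camera_params('wrist'); im,d=bot.camera('wrist'); cv2.imwrite('pics/w1.png',im[:,:,::-1]); 
p=cloud('wrist',np.ones(d.shape,bool),d,P)
for n,k in [('end',(.4632,-.1424)),('leg',(.4713,-.0427))]:
    m=(np.hypot(*(p[:,:2]-k).T)<.03)&(p[:,2]>.114)&(p[:,2]<.125)
    t=p[m]
    if m.sum()>20: print(n,m.sum(),cv2.minAreaRect((t[:,:2]*1000).astype(np.float32)),np.round(np.median(t[:,2]),4))
E
```

```text
[-0.303  0.242 -0.128  1.201 -0.    -0.09 ] [ 0.4638 -0.1452  0.2533]
end 897 ((460.5682373046875, -142.63174438476562), (13.532663345336914, 38.97593307495117), 78.50619506835938) 0.1179
leg 996 ((469.0366516113281, -43.80183410644531), (14.955930709838867, 40.15983963012695), 75.89802551269531) 0.1178
```

View pics/w1.png

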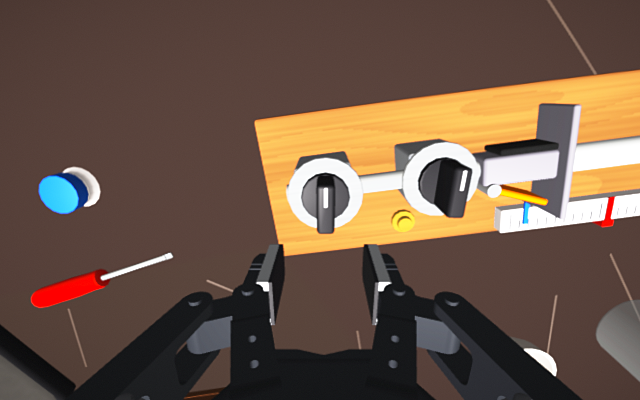

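step_arm(rows=[[[2.5,2,30],-0.7],[[2.5,2,60],-0.7],[[2.5,2,78],-0.7],[[2.5,2,85],-0.7],[[2.5,2,85],-0.7]])

```text
clock: 3.08
eef_pos: [0.4607, -0.1391, 0.1691]
tool_rot: [0.097, 0.995, 0.0, -0.0]
ft_force: [-0.2, 0.1, -0.1]
grip_width: 0.0427
grasp_force: 0.0
```

step_arm(rows=[[[0,0,0],0],[[0,0,0],0],[[0,0,0],0],[[0,0,0],0],[[0,0,0],0]], claw=1)

```text
clock: 3.7
eef_pos: [0.4611, -0.1425, 0.1704]
tool_rot: [0.099, 0.995, -0.003, 0.001]
ft_force: [-3.3, -7.8, 3.0]
grip_width: 0.0128
grasp_force: 59.8
```

step_arm(rows=[[[0,-3,0],10],[[0,-3,0],20],[[0,-3,0],30],[[0,-3,0],40],[[0,-3,0],50],[[0,-3,0],60],[[0,-3,0],70],[[0,-3,0],76],[[0,-3,0],80],[[0,-3,0],81],[[0,-3,0],81]])

```text
clock: 5.08
eef_pos: [0.4614, -0.1429, 0.1704]
tool_rot: [0.72, 0.694, 0.001, 0.001]
ft_force: [0.5, 1.6, 6.2]
grip_width: 0.0125
grasp_force: 62.1
```

```bash
python3 - <<'E'
from h import *
o=bot.get_obs(); M=R.from_quat(o['tool_rot']).as_matrix(); print(np.degrees(np.arctan2(M[1,1],M[0,1])),o['ft_torque'].round(3),o['ft_force'].round(2),np.round(o['eef_pos'],4),np.round(o['joint_pos'],3),o['grip_width'])
E
```

```text
-2.0833251028155972 [0.15  0.035 0.918] [0.48 1.61 6.18] [ 0.4614 -0.1429  0.1704] [-0.3    0.309 -0.271  0.987  0.     1.307] 0.012486547101976645
```

step_arm(rows=[[[0,0,0],0],[[0,0,0],0],[[0,0,-2],0],[[0,0,-40],0],[[20,1,-60],-8],[[60,3,-60],-18],[[100,5,-60],-28],[[100,5,-60],-38],[[100,5,-60],-48],[[100,5,-60],-58],[[100,5,-60],-68],[[100,5,-60],-78]], claw=0)

```text
clock: 6.58
eef_pos: [0.4691, -0.0432, 0.2288]
tool_rot: [0.121, 0.993, -0.0, -0.0]
ft_force: [0.4, 1.3, 0.4]
grip_width: 0.0428
grasp_force: 0.0
```

step_arm(rows=[[[0,0,0],0],[[0,0,0],0]])

```text
clock: 6.82
eef_pos: [0.4692, -0.0432, 0.2289]
tool_rot: [0.125, 0.992, -0.0, -0.0]
ft_force: [-0.2, -1.1, -0.1]
grip_width: 0.0425
grasp_force: 0.0
```

```bash
python3 - <<'E'
from h import *
o=bot.get_obs(); M=R.from_quat(o['tool_rot']).as_matrix(); print(np.degrees(np.arctan2(M[1,1],M[0,1])),np.round(o['eef_pos'],4),o['grip_width'])
P=bot.camera_params('wrist'); im,d=bot.camera('wrist')
p=cloud('wrist',np.ones(d.shape,bool),d,P)
for n,k in [('end',(.4632,-.1424)),('leg',(.4705,-.0427))]:
    m=(np.hypot(*(p[:,:2]-k).T)<.03)&(p[:,2]>.114)&(p[:,2]<.125)
    t=p[m]
    if m.sum()>20: print(n,m.sum(),cv2.minAreaRect((t[:,:2]*1000).astype(np.float32)),np.round(np.median(t[:,2]),4))
E
```

```text
75.595532673059 [ 0.4692 -0.0432  0.2289] 0.042518289247820897
end 1018 ((460.807861328125, -142.4120635986328), (39.86236572265625, 13.947004318237305), 88.36863708496094) 0.1178
leg 1118 ((468.9393310546875, -42.94573974609375), (13.947626113891602, 39.50230407714844), 75.99867248535156) 0.1179
```

step_arm(rows=[[[0,0,30],0],[[0,0,50],0],[[0,0,60],0],[[0,0,60],0]])

```text
clock: 7.38
eef_pos: [0.469, -0.0431, 0.1685]
tool_rot: [0.124, 0.992, -0.0, -0.001]
ft_force: [0.1, -0.4, -0.6]
grip_width: 0.0425
grasp_force: 0.0
```

step_arm(rows=[[[0,0,0],0],[[0,0,0],0],[[0,0,0],0],[[0,0,0],0],[[0,0,0],0]], claw=1)

```text
clock: 8.0
eef_pos: [0.4698, -0.0435, 0.17]
tool_rot: [0.124, 0.992, -0.0, 0.001]
ft_force: [-1.0, -2.0, 5.8]
grip_width: 0.0128
grasp_force: 59.8
```

step_arm(rows=[[[0,0,0],10],[[0,0,0],20],[[0,0,0],30],[[0,0,0],40],[[0,0,0],50],[[0,0,0],60],[[0,0,0],68],[[0,0,0],74],[[0,0,0],77],[[0,0,0],78],[[0,0,0],78]])

```text
clock: 9.38
eef_pos: [0.4696, -0.0438, 0.17]
tool_rot: [0.72, 0.694, -0.0, 0.001]
ft_force: [-2.9, -3.4, 6.2]
grip_width: 0.0128
grasp_force: 62.0
```

```bash
python3 - <<'E'
from h import *
o=bot.get_obs(); M=R.from_quat(o['tool_rot']).as_matrix(); print(np.degrees(np.arctan2(M[1,1],M[0,1])),o['ft_torque'].round(3),o['ft_force'].round(2),np.round(o['eef_pos'],4),np.round(o['joint_pos'],3),o['grip_width'])
E
```

```text
-2.120027434404438 [-0.782  0.441  1.02 ] [-2.95 -3.43  6.17] [ 0.4696 -0.0438  0.17  ] [-0.092  0.291 -0.299  0.979 -0.002  1.516] 0.01283012064948781
```

step_arm(rows=[[[0,0,0],0],[[0,0,0],0],[[0,0,-2],0],[[0,0,-40],0],[[20,2,-60],2.5],[[60,6,-60],2.5],[[89,8,-60],2.5],[[89,8,-60],2.5],[[89,8,-60],2.5]], claw=-1)

```text
clock: 10.5
eef_pos: [0.4806, 0.0452, 0.2287]
tool_rot: [0.736, 0.677, -0.0, -0.0]
ft_force: [-0.4, -0.4, 0.5]
grip_width: 0.0853
grasp_force: 0.0
```

```bash
cat > look.py <<'E'
import sys
from h import *
O=np.array([.4781,.0612]); a=np.radians(-4.67); C=np.array([[np.cos(a),-np.sin(a)],[np.sin(a),np.cos(a)]])
o=bot.get_obs(); M=R.from_quat(o['tool_rot']).as_matrix(); print('yaw',np.degrees(np.arctan2(M[1,1],M[0,1])),'local tcp',(C.T@(o['eef_pos'][:2]-O)*1000).round(1),o['eef_pos'][2].round(4),o['ft_force'].round(1),o['grip_width'],o['grasp_force'],o['clock'])
for c in sys.argv[2:]:
    P=bot.camera_params(c); im,d=bot.camera(c); cv2.imwrite(f'pics/{sys.argv[1]}_{c}.png',im[:,:,::-1])
    p=cloud(c,np.ones(d.shape,bool),d,P); v,u=np.nonzero(d>0); hs=cv2.cvtColor(im,cv2.COLOR_RGB2HSV)[v,u].astype(int)
    L=np.c_[(p[:,:2]-O)@C,p[:,2]]*1000
    near=(abs(L[:,0])<110)&(L[:,1]>-120)&(L[:,1]<250)&(L[:,2]<130); sat=(hs[:,1]>120)&(hs[:,2]>70)
    for n,m in [('red',sat&((hs[:,0]<5)|(hs[:,0]>174))&(L[:,0]>50)&(L[:,2]>22)),('blue',sat&(abs(hs[:,0]-112)<12)),('orange',sat&(abs(hs[:,0]-16)<7)&(L[:,2]>55)&(abs(L[:,2]-62)<30)&(L[:,0]>5))]:
        m=m&near
        if m.sum(): print(c,n,m.sum(),np.median(L[m],0).round(1),np.percentile(L[m],2,0).round(1),np.percentile(L[m],98,0).round(1))
    if c=='wrist':
        m=near&(abs(L[:,2]-117.8)<3)&(L[:,1]<-60)&(np.hypot(L[:,0],L[:,1]+105)<30)
        if m.sum()>50: print('knob_leg',cv2.minAreaRect(L[m][:,:2].astype(np.float32)))
        print('cam',np.round(P['pose'][:3,3],3) if 0 else np.array(P['pose'])[:3,3].round(3))
E
python3 look.py l1 wrist side
```

```text
yaw -4.755090328553637 local tcp [  3.8 -15.8] 0.2287 [-0.4 -0.4  0.5] 0.0852505631808151 0.0 10.5
wrist red 385 [80.4 98.9 31.6] [59.1 93.1 28.5] [ 92.1 104.4  33.2]
wrist blue 38 [58.9  5.4 35.1] [48.9  0.6 31.5] [74.1  6.3 54.8]
wrist orange 567 [ 25.5 -26.4  74.5] [ 12.7 -72.3  57. ] [36.3 50.  76.9]
knob_leg ((0.04365205764770508, -102.13583374023438), (14.094968795776367, 36.13167953491211), 4.048617362976074)
cam [0.487 0.128 0.298]
side red 47 [85.3 99.6 32.7] [61.1 92.1 26.8] [ 94.  105.   35.4]
side blue 18 [64.1  3.6 35.8] [53.7 -1.4 30.3] [75.2  6.8 39. ]
side orange 77 [ 23.7 -34.9  73.7] [ 17.6 -51.6  55.2] [ 35.3 214.2  78.9]
```

View pics/l1_wrist.png

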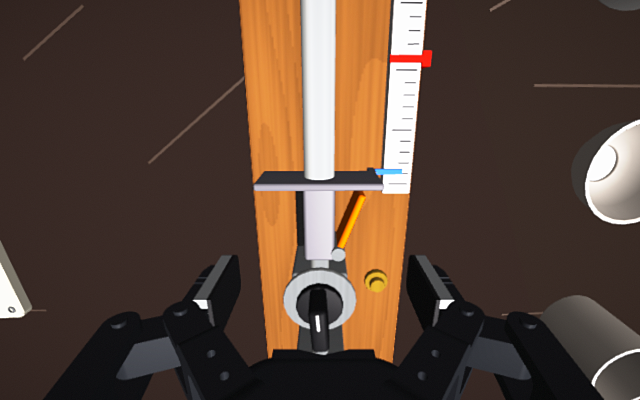

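step_arm(rows=[[[-2,4,0],0],[[-2,4,40],0],[[-2,4,80],0],[[-2,4,105],0],[[-2,4,112],0],[[-2,4,112],0]])

```text
clock: 11.35
eef_pos: [0.4849, 0.0428, 0.117]
tool_rot: [0.736, 0.677, -0.0, -0.0]
ft_force: [0.1, 0.3, -0.5]
grip_width: 0.0852
grasp_force: 0.0
```

step_arm(rows=[[[0,0,0],0],[[0,0,0],0],[[0,0,0],0]], claw=-0.55)

```text
clock: 11.72
eef_pos: [0.485, 0.0432, 0.1176]
tool_rot: [0.736, 0.677, 0.001, 0.0]
ft_force: [-0.4, -0.0, -0.5]
grip_width: 0.0661
grasp_force: 0.0
```

```bash
python3 look.py l2 wrist
```

```text
yaw -4.753882509432431 local tcp [  8.4 -17.4] 0.1176 [-0.4 -0.  -0.5] 0.06614538032613078 0.0 11.725
wrist red 1302 [79.4 98.7 31.5] [59.1 92.8 29.1] [ 92.2 104.1  33. ]
wrist blue 282 [65.5  3.6 35. ] [51.1  0.9 33.4] [75.2  5.9 36.4]
wrist orange 1274 [ 27.  -24.9  75.6] [ 16.1 -49.3  61.1] [41.2 -6.4 77.2]
cam [0.491 0.126 0.187]
```

View pics/l2_wrist.png

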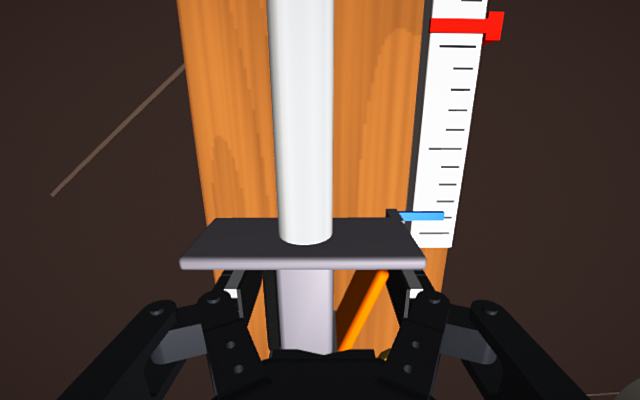

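step_arm(rows=[[[4,0,0],0],[[10,0,0],0],[[20,0,0],0],[[35,0,0],0],[[50,0,0],0],[[65,0,0],0],[[80,0,0],0],[[90,0,0],0],[[94,0,0],0],[[94,0,0],0],[[94,0,0],0]])

```text
clock: 13.15
eef_pos: [0.4922, 0.1367, 0.117]
tool_rot: [0.736, 0.677, -0.0, 0.0]
ft_force: [-0.8, -4.1, 3.5]
grip_width: 0.0662
grasp_force: 2.3
```

```bash
python3 look.py l3 wrist side
```

```text
yaw -4.761400613186463 local tcp [ 7.9 76.4] 0.117 [-0.8 -4.1  3.5] 0.06623859948055506 2.2946228832006454 13.15
wrist red 793 [80.4 99.6 31.6] [58.9 93.4 25.4] [ 92.  105.   32.8]
wrist blue 196 [67.7 92.5 35.1] [50.2 88.4 32.8] [75.2 93.7 37.4]
wrist orange 1647 [25.5 62.2 74.7] [16.  42.  57.3] [35.9 80.6 76.8]
cam [0.499 0.22  0.186]
side red 48 [85.5 99.  32.4] [61.4 92.6 24. ] [ 94.  105.4  34.8]
side blue 23 [64.5 90.4 35.7] [53.1 88.2 33.6] [75.7 93.8 38.2]
side orange 69 [26.3 58.6 73.2] [17.6 37.9 57.1] [36.1 77.5 79.4]
```

View pics/l3_wrist.png

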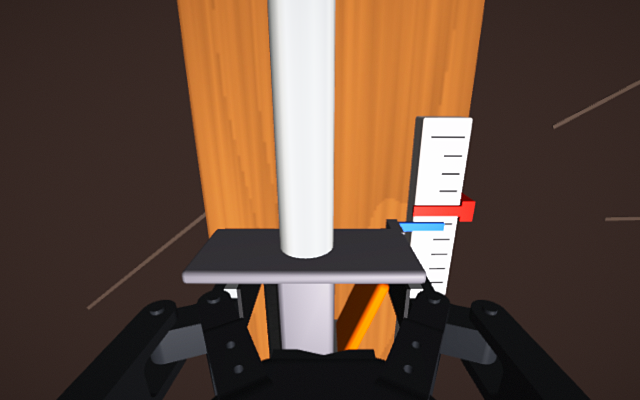

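step_arm(rows=[[[4,0,0],0],[[7,0,0],0],[[8,0,0],0],[[8,0,0],0],[[8,0,0],0],[[8,0,0],0],[[8,0,0],0],[[8,0,0],0]])

```text
clock: 14.25
eef_pos: [0.4929, 0.1444, 0.1169]
tool_rot: [0.736, 0.677, -0.0, 0.0]
ft_force: [-1.1, -5.5, 4.3]
grip_width: 0.0665
grasp_force: 2.6
```

```bash
python3 look.py l4 wrist side
```

```text
yaw -4.790201363121428 local tcp [ 8.  84.1] 0.1169 [-1.1 -5.5  4.3] 0.06654740075273465 2.60251522064209 14.25
wrist red 557 [ 86.  100.8  31.5] [60.2 93.2 24.9] [ 92.2 105.1  32.8]
wrist blue 177 [ 67.2 100.4  34.9] [50.3 96.1 33.2] [ 74.9 101.3  36.7]
wrist orange 1677 [25.4 69.6 74.5] [15.9 48.5 56.9] [36.  88.1 76.7]
cam [0.499 0.227 0.186]
side red 37 [ 89.1 100.3  32.2] [62.4 92.6 23. ] [ 94.1 107.1  35.5]
side blue 26 [65.3 98.8 36.2] [52.3 94.9 34.1] [ 76.5 101.   39.6]
side orange 74 [26.4 65.6 73.3] [18.6 46.6 56.1] [36.2 87.  79.8]
```

View pics/l4_wrist.png

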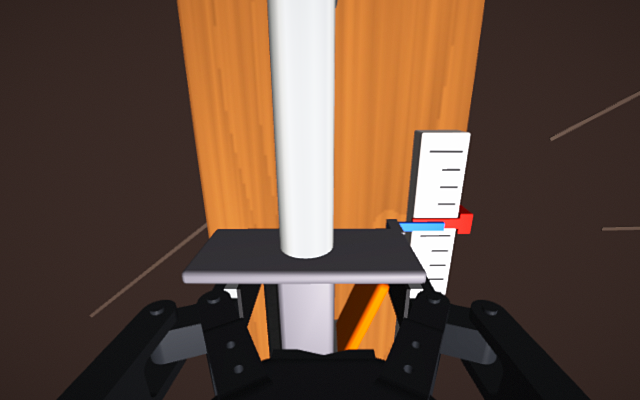

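step_arm(rows=[[[0,0,0],0],[[0,0,0],0],[[0,0,0],0],[[0,0,0],0],[[0,0,0],0],[[0,0,0],0],[[0,0,0],0],[[0,0,0],0],[[0,-4,0],0],[[0,-8,0],0],[[0,-8,0],0],[[0,-8,0],0]])

```text
clock: 15.85
eef_pos: [0.4877, 0.1449, 0.1172]
tool_rot: [0.736, 0.677, 0.002, 0.003]
ft_force: [6.4, -5.5, -1.9]
grip_width: 0.0661
grasp_force: 5.2
```

```bash
python3 look.py l5 wrist side
```

```text
yaw -4.811425857688214 local tcp [ 2.8 84.2] 0.1172 [ 6.4 -5.5 -1.9] 0.06614420009617718 5.151132680475712 15.85
wrist red 528 [ 86.2 100.7  31.5] [60.1 93.4 24.9] [ 92.3 105.1  32.8]
wrist blue 209 [66.5 98.8 35.1] [50.2 96.3 32.9] [ 74.7 101.3  36.5]
wrist orange 1594 [24.6 71.1 74.9] [15.9 50.9 57.7] [35.5 89.  77. ]
cam [0.494 0.228 0.186]
side red 37 [ 89.3 100.2  32.5] [62.1 92.1 23.8] [ 94.2 105.   34.8]
side blue 26 [65.3 98.6 36.1] [52.2 91.6 31.9] [ 76.5 102.7  38.5]
side orange 76 [25.4 66.1 74.6] [17.7 45.5 55.8] [37.6 86.6 79.3]
```

step_arm(rows=[[[0,0,0],0],[[0,0,0],0],[[0,0,0],0],[[0,0,0],0],[[0,0,0],0],[[0,0,0],0],[[0,0,0],0],[[0,0,0],0]], claw=1)

```text
clock: 16.95
eef_pos: [0.4841, 0.1455, 0.1184]
tool_rot: [0.735, 0.678, -0.0, -0.001]
ft_force: [-7.4, -4.6, 17.0]
grip_width: 0.0347
grasp_force: 66.1
```

```bash
python3 look.py l6 wrist side
```

```text
yaw -4.692502328129953 local tcp [-0.9 84.5] 0.1184 [-7.4 -4.6 17. ] 0.03466837017149909 66.11607616301626 16.95
wrist red 526 [ 86.2 100.9  31.5] [60.6 93.  25.6] [ 92.4 105.   32.8]
wrist blue 258 [65.3 99.1 35.3] [50.7 96.6 33.6] [ 74.5 101.6  36.5]
wrist orange 744 [14.6 72.2 75.9] [11.9 42.7 63.5] [20.8 96.5 80.7]
cam [0.49  0.229 0.188]
side red 38 [ 89.3 100.4  32.2] [64.5 92.5 23.6] [ 94.5 105.7  34.9]
side blue 24 [64.2 99.4 36.6] [51.7 95.3 34.8] [ 75.6 102.4  40.4]
side orange 25 [16.1 72.5 77.3] [14.  55.9 74.8] [18.1 88.7 82.1]
```

View pics/l6_wrist.png

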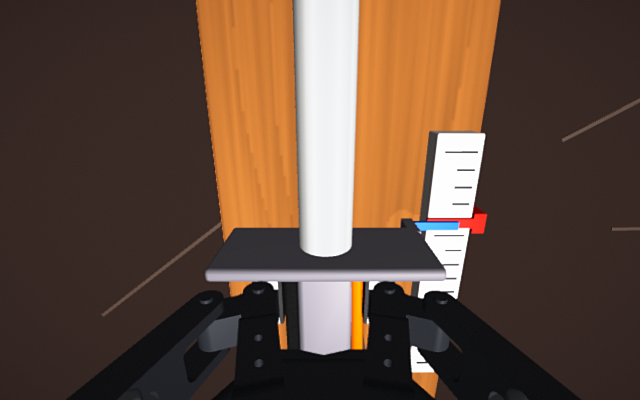

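```bash
python3 -c "
from workcell import bot
print(bot.job_done())"
```

```text
the job is handed in; nothing more can be done
None
```

I tightened both knobs to their stops, far one first, then pushed the leg to the red mark (within about 0.5 mm) and pinched the lever shut there; I handed the job in at about 17 s, still holding, and it returned no verdict.

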